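Refill the biscuit jar

ROBOT

A 7-joint arm with a two-finger parallel gripper is mounted at the origin on a cart in front of the work surface, level with it; the furniture and walls round the work are solid. World frame = base frame: x ahead of the robot, y to its left, z up, the work surface at z = 0. Lengths are in m, angles in rad, forces in N, time in s.
With the tool pointing down it reaches from about 0.425 to 0.875 m from the base axis. Payload 4.7 kg.
Tool frame: the origin (TCP) lies between the finger pads; the fingertips stand 19 mm ahead of it and the grasp point (between the pads) is the TCP; z points along the fingers, y is the direction in which the jaws open and shut (so a half turn about z gives the same grasp; the last joint's range is limited). The gripper opens to 87 mm and grips with 3 to 60 N. Pads are 19 mm wide; open, the fingers measure 117 mm over their backs; the gripper's body (75 mm by 190 mm) begins 51 mm behind the grasp point.
Start: joints at [1.235, 0.321, -0.07, 1.45, 0.023, 1.371, -0.057], TCP at [0.223, -0.611, 0.242] pointing down, gripper open.
Joint ranges: [-2.86, 2.86], [-0.3, 2.09], [-1.38, 1.24], [0.06, 2.45], [-1.56, 4.7], [0.09, 2.05], [-2.69, 2.69]. Speed limits (rad/s): [2.57, 2.57, 3.14, 3.14, 3.14, 3.14, 3.14].

INTERFACE

Orientations are given as a 3x3 rotation matrix whose columns are the frame's x, y, z axes.
In Python, from plant import env gives the robot as it stands.
- The arm moves only by the tool servo_tool, never from a script. Its argument "steps" is a list of rows, each a list of 4 numbers: the shift along the tool's x, y, z normalised to -1 to 1, where 1 is 30 cm, then the turn about the tool's z normalised to -1 to 1, where 1 is 30 degrees. A call has 1 to 5 rows; each row is the pose to reach, as a shift and turn from the pose commanded when the call began, along the tool's axes at that moment; what a row does not reach only later rows make up. A row lasts 1/10 s, in which the tool goes at most 50 mm and 8.59 degrees, less where a joint would pass 70% of its speed; a pose out of reach is approached as far as the arm can. A call with a number of a shift or a turn outside -1 to 1 is refused whole. A call with a gripper value outside its range is refused whole. "fingers" is the closure, from 0 (fully open) to 1 (shut), set as the call begins (left out, the last holds). The fingers move at their own pace and stop on an object; "newtons" is the grip in N (left out, the last holds). Time passes only in rows, so rows that repeat a pose let the fingers close. It gives the time, the measured TCP pose, the force and the opening at its end, in the units of the state.
- env.get_obs(): the state, without advancing time (a new reading comes with each control period).
- env.camera(name): name is "scene" or "top"; returns a dict with "color" (400x640x3 uint8, red, green, blue), "mtx" (3x3 intrinsics, pixels), "k1" (the pictures are not rectified: a ray, as slopes to the right and down, at radius r is drawn at 1 + k1 r^2 times it, then the intrinsics apply), "R" (3x3) and "t" (3): a world point X has camera coordinates R X + t. Camera axes: x right, y down, z forward; pixel columns grow to the right and rows downward; lengths in m; the calibration is good to about 2 mm. A picture is of the moment at which its call begins. There is no depth.
- env.sign_off(): hands the job in, once; it reports no verdict.
The state is a dict: "time_s": time; "joints": joint angles; "qvel": joint speeds; "joint_torque": joint torques, N m; "tcp_pos": TCP position; "tcp_rot": TCP orientation; "ft_force": force on the tool from outside, world axes, zero at the start; "wrist_torque": the same for the moment, N m; "gripper_width": finger opening in m.
Only numpy, scipy, OpenCV 4.12 (cv2) and the standard library are available. Lean on these libraries where they do the work, as an engineer would, in place of code of your own. Each camera call takes 0.05 s, during which the arm holds its last target. There are 200 camera calls.

TASK

Refill the biscuit jar: flip its sprung lid open so that it stays open, then drop the last two wrapped bars from the carton down through the neck into the jar, one after the other. Then shut the lid again, easing it down by its wooden grip until it is fully closed rather than letting the spring snap it shut. Leave the jar standing where it is and do not disturb the other things.

Things in the scene. Friction and masses are not known exactly. Their poses are not given: they have to be found in the camera images.
- jar: the biscuit jar: a loose, heavy (2 kg) round clear glass jar, 122 mm across and 150 mm tall to its rim, narrowing at a sloping shoulder (104 to 126 mm up) to a neck with a steel collar, 70 mm across outside. Wall cabinets hang beyond it, from 0.60 m ahead of the robot and 0.53 m up. Origin: centre of its underside, z up. Its lid's hinge is on its own +x side.
- jar_mouth (a point): centre of the jar's open rim, 150 mm above the jar's underside. The round opening of the neck is 55 mm clear inside, 24 mm long, opening out below into the body (112 mm clear inside, glass floor 9 mm thick, rising in a dome to 27 mm in the middle).
- jar_hinge (a point): middle of the lid's hinge pin: 43 mm from the neck axis toward the jar's +x, 153 mm above the jar's underside. The pin runs along the jar's y axis.
- jar_lid (a joint): angle of the round steel lid (74 mm across) about the pin, rad: 0 = shut, 1.75 = open at its stop, just past vertical, its edge then 235 mm above the jar's underside. An over-centre spring pulls it shut below about 1.1 rad and holds it open above. Lifting it by its grip takes about 3 N; let go part-way it snaps.
- jar_knob (a point): centre of the lid's wooden grip: a roller 22 mm in diameter, 28 mm long, lying parallel to the hinge pin, free to turn on its axle. 57 mm from the pin along the lid, 34 mm above the pin square to the lid (27 mm above the lid's top); 187 mm above the jar's underside when shut. Pinched by its two flat ends it lets the lid swing all the way while the fingers keep pointing down.
- carton: opened cardboard multipack carton with a red stripe, fixed to the worktop, 108 mm (its x) x 38 mm (its y), walls 30 to 46 mm tall (the long sides 36 mm), with card partitions 30 mm tall. Has three cells in a row along its x, 34 mm apart; the bars stand on end in the first (toward -x) and the middle one, the third is empty. Origin: centre of its underside.
- bar_a: a red wrapped biscuit bar, 28 x 90 x 13 mm (24 x 74 x 10 mm firm inside the wrapper), 40 g, standing on end in the end cell (toward the carton's -x). Its y is its length (upright at first), x its width (along the carton's y at first), z its thickness. Origin: mid-length on one broad face; its middle is 5 mm off along +z. Standing, its middle is 47 mm up, its firm part ends at 84 mm.
- bar_b: a red wrapped biscuit bar, 28 x 90 x 13 mm (24 x 74 x 10 mm firm inside the wrapper), 40 g, standing on end in the middle cell. Its y is its length (upright at first), x its width (along the carton's y at first), z its thickness. Origin: mid-length on one broad face; its middle is 5 mm off along +z. Standing, its middle is 47 mm up, its firm part ends at 84 mm.
- spotted_mug: white mug with dark spots, 82 x 114 x 91 mm, a bystander; origin at its underside
- tumbler: clear drinking tumbler, 81 mm across, 93 mm tall, a bystander; origin at its underside
- spice_jar: spice jar with a green label and red cap, 45 mm across, 106 mm tall, a bystander; origin at its underside
- salt_mill: glass salt shaker with a grey cap, 44 mm across, 90 mm tall, a bystander; origin at its underside

How it is judged:
By the outcome, as a careful person would: the job done as asked, in the order asked, and still so for the second after the job is handed in, with the robot touching nothing.
It also fails if it takes over 72 s, if anything falls off the work surface, if the arm or the gripper's body presses on something with over 40 N, if the wrist force passes 120 N, or if a joint passes its speed limit or range.

## Working session

There is one attempt and no reset: what is moved stays moved. The work goes in short steps, Python scripts to look and compute and a tool call to move; the robot and the scene stay as the last step left them, time stands still between calls to the robot, and variables do not carry over. Pictures are saved under pics/ and viewed, on a budget of 10 in all, crops included, one or two more only if the job needs it, and the job is handed in when it is done.

Besides the shell and the picture viewer there is one more tool, called after "Request:" as name(argument=value, ...), one argument or row to a line, values as JSON. servo_tool: Moves the arm, as the interface text tells. Scaled input: -1 to 1 covers 30 cm each way for a shift and 30 degrees each way for a turn. Its arguments: {"type":"object","properties":{"steps":{"type":"array"},"fingers":{"type":"number"},"newtons":{"type":"number"}},"required":["steps"]}

```bash
mkdir -p pics; cat > h.py <<'E'
import numpy as np, cv2
from plant import env
def ray(c,u,v):
    K=c["mtx"];k=c["k1"]
    d=np.array([(u-K[0,2])/K[0,0],(v-K[1,2])/K[1,1]]);s=d.copy()
    for _ in range(20): s=d/(1+k*(s@s))
    R=np.array(c["R"]);o=-R.T@np.array(c["t"]);return o,R.T@np.array([s[0],s[1],1.])
def onz(c,u,v,z):
    o,d=ray(c,u,v);return o+d*(z-o[2])/d[2]
def proj(c,X):
    p=np.array(c["R"])@np.array(X)+np.array(c["t"]);s=p[:2]/p[2];s=s*(1+c["k1"]*(s@s))
    K=c["mtx"];return np.array([K[0,0]*s[0]+K[0,2],K[1,1]*s[1]+K[1,2]])
def two(c1,p1,c2,p2):
    o1,d1=ray(c1,*p1);o2,d2=ray(c2,*p2)
    A=np.stack([d1,-d2],1);s=np.linalg.lstsq(A,o2-o1,rcond=None)[0]
    a=o1+d1*s[0];b=o2+d2*s[1];return (a+b)/2,np.linalg.norm(a-b)
def save(c,n,crop=None):
    im=c["color"][:,:,::-1]
    if crop:
        x0,y0,x1,y1=crop;im=im[y0:y1,x0:x1];f=min(800/(x1-x0),600/(y1-y0));im=cv2.resize(im,None,fx=f,fy=f,interpolation=cv2.INTER_CUBIC)
    cv2.imwrite("pics/"+n,im)
E
python3 - <<'E'
from h import *
for n in ("scene","top"):
    c=env.camera(n);save(c,n+"0.png")
    print(n,-np.array(c["R"]).T@c["t"],np.array(c["R"]).round(2).tolist(),c["mtx"][0],c["k1"])
o=env.get_obs();print(o["tcp_pos"],np.array(o["tcp_rot"]).round(3).tolist(),o["time_s"],o["gripper_width"],o["ft_force"])
E
```

```text
scene [0.50308619 0.74328963 0.94189572] [[-1.0, -0.02, -0.02], [-0.01, 0.81, -0.59], [0.03, -0.59, -0.81]] [387.77929403   0.         312.12062104] -0.08036328496921293
top [0.40862386 0.16936557 1.09948251] [[0.02, -1.0, 0.03], [-0.99, -0.02, -0.15], [0.15, -0.03, -0.99]] [422.97312703   0.         315.3925455 ] -0.05558892898149883
[ 0.22255692 -0.61022371  0.24056509] [[0.939, 0.343, -0.001], [0.343, -0.939, 0.002], [-0.0, -0.002, -1.0]] 0.1 0.08721864311540531 [0.16428517 0.91646831 0.32540345]
```

View pics/scene0.png

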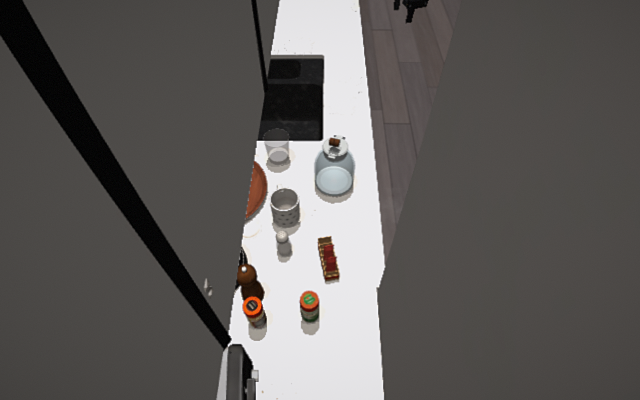

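View pics/top0.png

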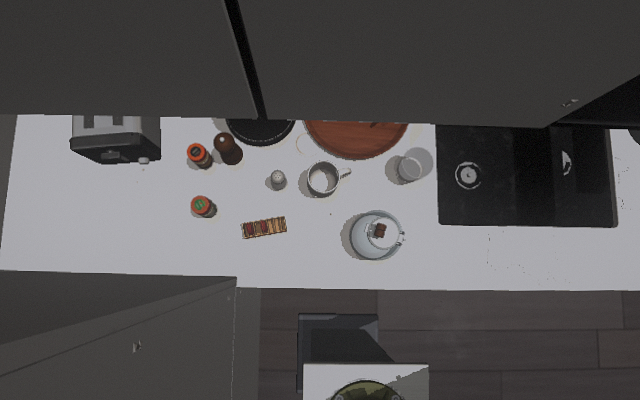

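The scene view shows the jar at about (335,170), with its knob at (335,142), and the carton at about (328,258). The top view shows the jar at (377,236), the knob at (380,230) and the carton at (264,228). Next I'll enlarge both.

```bash
python3 - <<'E'
from h import *
s=env.camera("scene");t=env.camera("top")
def crop(c,x,y,w,h,f): return cv2.resize(c["color"][y:y+h,x:x+w,::-1],None,fx=f,fy=f,interpolation=cv2.INTER_CUBIC)
a=np.hstack([crop(s,300,125,65,75,6)[:,:390],crop(t,340,200,65,75,6)])
b=np.hstack([crop(s,305,230,65,25*2,6),crop(t,232,205,65,25*2,6)])
im=np.vstack([a[:450],b]);im=cv2.resize(im,None,fx=.79,fy=.79);print(im.shape)
cv2.imwrite("pics/m1.png",im)
E
```

```text
(592, 616, 3)
```

View pics/m1.png

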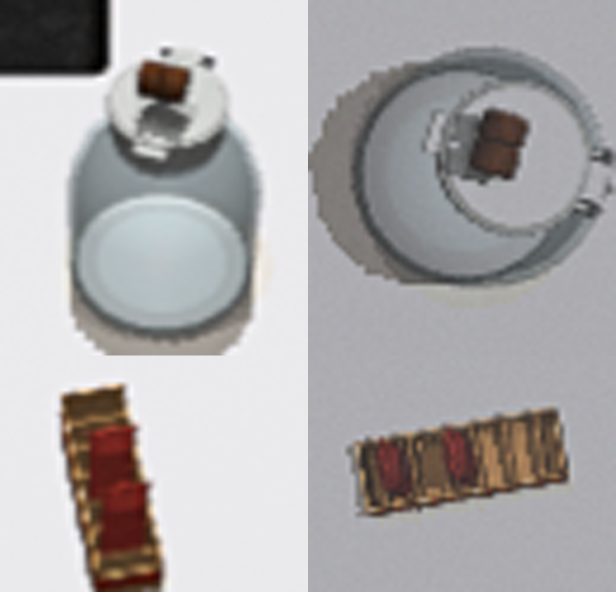

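The enlarged view shows the lid hinge toward image-right in the top view (world −y). The knob is at about (380.5,230) in top and (334.6,142) in scene. The bars stand in the +y and middle cells, and the empty cell is on the −y side.

```bash
python3 - <<'E'
from h import *
s=env.camera("scene");t=env.camera("top")
def mask(c,box,lo):
    x0,y0,x1,y1=box;im=c["color"][y0:y1,x0:x1].astype(int);r,g,b=im[...,0],im[...,1],im[...,2]
    return lo(r,g,b).astype(np.uint8)
def blobs(c,box,lo,mn=8):
    m=mask(c,box,lo);n,_,st,ce=cv2.connectedComponentsWithStats(m)
    return [(st[i][4],(st[i][:2]+box[:2]).tolist(),st[i][2:4].tolist(),(ce[i]+box[:2]).round(1).tolist()) for i in range(1,n) if st[i][4]>=mn]
kn=lambda r,g,b:(r>g+20)&(r<150)
red=lambda r,g,b:(r>2.2*g+10)&(r>60)
for n,c,bx in(("s",s,(322,130,350,155)),("t",t,(365,218,395,245))): print("knob",n,blobs(c,bx,kn))
for n,c,bx in(("s",s,(310,230,350,290)),("t",t,(235,210,295,245))): print("red",n,blobs(c,bx,red))
k=blobs(s,(322,130,350,155),kn)[0][3];k2=blobs(t,(365,218,395,245),kn)[0][3]
print("knob",two(s,k,t,k2))
T=lambda u,v:((u-308)/4.74+340,v/4.74+200)
C=lambda u,v:((u-308)/4.74+232,(v-355.5)/4.74+205)
for p in[(600,155),(588,205)]: print("lug",onz(t,*T(*p),.153))
print("lidc",onz(t,*T(517,160),.156))
m=mask(t,(365,218,395,245),kn);y,x=np.nonzero(m);print("knob axis px",cv2.minAreaRect(np.stack([x,y],1).astype(np.float32)))
print("floor circle s",onz(s,162/4.74+300,262/4.74+125,.01))
for p in[(358,437),(557,408),(567,482),(366,515)]: print("corner",onz(t,*C(*p),.038))
for p in[(393,467),(460,457)]: print("bar",onz(t,*C(*p),.088))
E
```

```text
knob s [(np.int32(52), [329, 138], [11, 7], [333.9, 140.8])]
knob t [(np.int32(15), [380, 225], [5, 5], [382.0, 226.9]), (np.int32(16), [377, 231], [7, 5], [380.1, 233.0])]
red s [(np.int32(219), [324, 245], [11, 26], [329.1, 257.4]), (np.int32(15), [325, 276], [13, 3], [331.7, 277.3])]
red t []
knob (array([ 0.47770995, -0.00263113,  0.1903385 ]), np.float64(0.0055775224546448995))
lug [ 0.47117698 -0.0546879   0.153     ]
lug [ 0.44740248 -0.04867292  0.153     ]
lidc [ 0.46790032 -0.01425576  0.156     ]
knob axis px ((16.241378784179688, 12.103448867797852), (4.72703218460083, 10.767128944396973), 23.198589324951172)
floor circle s [ 0.46892551 -0.01072372  0.01      ]
corner [0.49714402 0.31918973 0.038     ]
corner [0.51483058 0.21456256 0.038     ]
corner [0.47573491 0.20817479 0.038     ]
corner [0.45617652 0.3132477  0.038     ]
bar [0.47825885 0.29393092 0.088     ]
bar [0.4840121  0.26048814 0.088     ]
```

```bash
python3 - <<'E'
from h import *
s=env.camera("scene");t=env.camera("top")
print("knob",two(s,(334.3,141.3),t,(380.6,230.2)),onz(t,380.6,230.2,.187),onz(s,334.3,141.3,.187))
k1,k2=onz(t,382,226.9,.19),onz(t,380,233,.19);print("knob axis",k1-k2)
T=lambda u,v:((u-308)/4.74+340,v/4.74+200)
S=lambda u,v:(u/4.74+300,v/4.74+125)
# lugs in scene; clasp both; glass floor; body outlines
print("lugs s",onz(s,*S(165,52),.153),onz(s,*S(208,62),.153))
print("clasp",two(s,S(152,152),t,T(437,131)))
print("lid s",onz(s,*S(168,98),.156))
B=lambda u,v:(u/4.74+305,(v-355.5)/4.74+230)
for p in[(113,430),(126,485)]: print("bar s top edge",B(*p),onz(s,*B(*p),.091))
red=lambda im:(im[...,0]>1.7*im[...,1]+15)&(im[...,0]>1.7*im[...,2]+10)
y,x=np.nonzero(red(t["color"][205:250,232:297].astype(int)))
from collections import Counter
print(sorted(zip((x+232).tolist(),(y+205).tolist())))
E
```

```text
knob (array([ 4.73600094e-01, -5.96583477e-05,  1.90272780e-01]), np.float64(0.0006359438806894121)) [ 0.47351709 -0.00062076  0.187     ] [ 0.47378549 -0.00336964  0.187     ]
knob axis [ 0.01327282 -0.00441989  0.        ]
lugs s [ 0.47078855 -0.05834967  0.153     ] [ 0.445015   -0.05012445  0.153     ]
clasp (array([0.48013475, 0.02358734, 0.15351537]), np.float64(0.0019211035453830265))
lid s [ 0.46955983 -0.01699092  0.156     ]
bar s top edge (328.8396624472574, 245.71729957805908) [0.48703211 0.26511435 0.091     ]
bar s top edge (331.5822784810127, 257.32067510548524) [0.48030761 0.29749326 0.091     ]
[(247, 223), (247, 225), (248, 226), (248, 227), (248, 228), (249, 225), (250, 225), (250, 226), (250, 227), (261, 221), (261, 222), (262, 223), (262, 224), (262, 225), (262, 227), (262, 228), (263, 222), (263, 223), (263, 225), (263, 229), (264, 224), (264, 226), (264, 228)]
```

Request:
servo_tool(
  steps=[
    [0.5, -0.53, -0.13, -0.9],
    [0.5, -0.53, -0.13, -0.9],
    [0.5, -0.53, -0.13, -0.9],
    [0.5, -0.53, -0.13, -0.9],
    [0.5, -0.53, -0.13, -0.9],
  ],
  fingers=0.3,
)

```text
time_s: 0.9
tcp_pos: [0.3122, -0.4056, 0.282]
tcp_rot: [[0.677, 0.736, 0.002], [0.736, -0.677, -0.001], [0.001, 0.002, -1.0]]
ft_force: [1.4, 0.5, -0.5]
gripper_width: 0.0624
```

```bash
cat >> h.py <<'E'
def plan(p=None,yaw=None):
    """shift (normalised, tool axes) and turn to reach world p with tool y at world yaw deg"""
    o=env.get_obs();R=np.array(o["tcp_rot"]);x=np.array(o["tcp_pos"])
    print("t",round(o["time_s"],2),"pos",x.round(4),"z",R[:,2].round(3),"yaw",round(np.degrees(np.arctan2(R[1,1],R[0,1])),2),"q",np.round(o["joints"],2),"F",np.round(o["ft_force"],1),"w",round(o["gripper_width"],4))
    if p is not None: print("shift",((R.T@(np.array(p)-x))/.3).round(4),"m",np.linalg.norm(np.array(p)-x).round(3))
    if yaw is not None:
        d=(np.degrees(np.arctan2(R[1,1],R[0,1]))-yaw+90)%180-90;print("turn",round(d/30,3))
K=np.array([.4736,-.0015,.188]);U=np.array([.279,.960,0]);PIN=np.array([.458,-.0546,.153]);MOUTH=np.array([.4695,-.0150,.150])
E
python3 -c "
from h import *
plan(K+[0,0,.08],-16.2)"
```

```text
t 0.9 pos [ 0.3122 -0.4056  0.282 ] z [ 0.002 -0.001 -1.   ] yaw -42.59 q [ 1.11  0.02 -0.25  1.72  0.    1.4   0.12] F [ 1.4  0.5 -0.5] w 0.0624
shift [ 1.3557 -0.5155  0.0468] m 0.435
turn -0.88
```

Request:
servo_tool(
  steps=[
    [0.65, -0.25, 0.02, -0.88],
    [0.65, -0.25, 0.02, -0.88],
    [0.65, -0.25, 0.02, -0.88],
    [0.65, -0.25, 0.02, -0.88],
    [0.65, -0.25, 0.02, -0.88],
  ],
)

```text
time_s: 1.4
tcp_pos: [0.3896, -0.2099, 0.2751]
tcp_rot: [[0.276, 0.961, 0.001], [0.961, -0.276, 0.0], [0.001, 0.001, -1.0]]
ft_force: [0.6, -0.6, 0.6]
gripper_width: 0.0609
```

```bash
python3 -c "
from h import *
plan(K+[0,0,.08],-16.2)"
```

```text
t 1.4 pos [ 0.3896 -0.2099  0.2751] z [ 0.001  0.    -1.   ] yaw -16.01 q [ 0.93 -0.13 -0.45  1.87 -0.06  1.4   0.22] F [ 0.6 -0.6  0.6] w 0.0609
shift [0.7449 0.0775 0.024 ] m 0.225
turn 0.006
```

Request:
servo_tool(
  steps=[
    [0.745, 0.077, 0.024, 0],
    [0.745, 0.077, 0.024, 0],
    [0.745, 0.077, 0.024, 0],
    [0.745, 0.077, 0.024, 0],
    [0.745, 0.077, 0.024, 0],
  ],
)

```text
time_s: 1.9
tcp_pos: [0.474, -0.004, 0.2678]
tcp_rot: [[0.28, 0.96, 0.002], [0.96, -0.28, 0.001], [0.001, 0.001, -1.0]]
ft_force: [0.1, -0.4, 0.1]
gripper_width: 0.0608
```

Request:
servo_tool(
  steps=[
    [0, 0, 0, 0],
    [0, 0, 0, 0],
  ],
)

```text
time_s: 2.1
tcp_pos: [0.4729, -0.009, 0.2673]
tcp_rot: [[0.285, 0.959, -0.0], [0.959, -0.285, -0.001], [-0.001, -0.0, -1.0]]
ft_force: [-0.2, -0.3, 0.1]
gripper_width: 0.0608
```

```bash
python3 -c "
from h import *
plan(K,-16.2)
s=env.camera('scene');t=env.camera('top')
im=np.hstack([cv2.resize(c['color'][y:y+80,x:x+60,::-1],None,fx=6,fy=6,interpolation=cv2.INTER_CUBIC) for c,x,y in((s,305,110),(t,350,195))])
cv2.imwrite('pics/m2.png',im)"
```

```text
t 2.1 pos [ 0.4729 -0.009   0.2673] z [-0.    -0.001 -1.   ] yaw -16.54 q [ 0.74 -0.06 -0.74  1.81 -0.04  1.38 -0.28] F [-0.2 -0.3  0.1] w 0.0608
shift [ 0.0249 -0.005   0.2643] m 0.08
turn -0.011
```

View pics/m2.png

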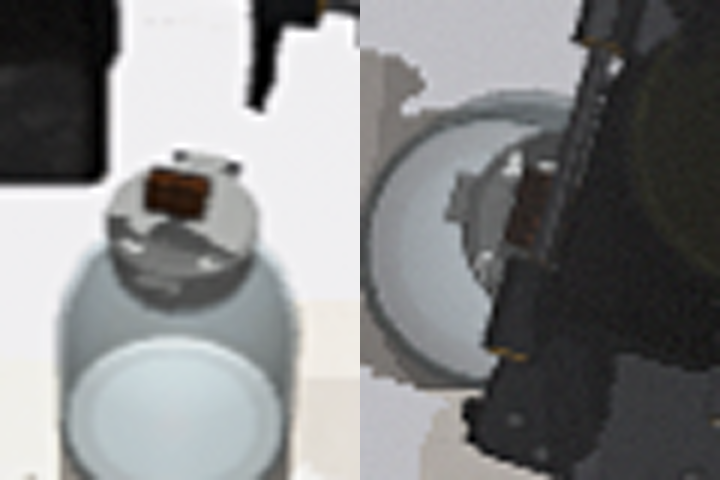

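Request:
servo_tool(
  steps=[
    [0.025, -0.005, 0.13, 0],
    [0.025, -0.005, 0.13, 0],
    [0.025, -0.005, 0.13, 0],
    [0.025, -0.005, 0.13, 0],
    [0.025, -0.005, 0.13, 0],
  ],
)

```text
time_s: 2.7
tcp_pos: [0.4745, -0.0014, 0.2297]
tcp_rot: [[0.286, 0.958, 0.002], [0.958, -0.286, -0.001], [-0.0, 0.002, -1.0]]
ft_force: [-0.4, -0.6, 0.8]
gripper_width: 0.0607
```

```bash
python3 -c "
from h import *
plan(K,-16.2)"
```

```text
t 2.7 pos [ 0.4745 -0.0014  0.2297] z [ 0.002 -0.001 -1.   ] yaw -16.62 q [ 0.73 -0.03 -0.76  1.86 -0.02  1.3  -0.31] F [-0.4 -0.6  0.8] w 0.0607
shift [-0.001  -0.003   0.1391] m 0.042
turn -0.014
```

Request:
servo_tool(
  steps=[
    [0, -0.003, 0.132, -0.014],
    [0, -0.003, 0.132, -0.014],
    [0, -0.003, 0.132, -0.014],
    [0, -0.003, 0.132, -0.014],
  ],
)

```text
time_s: 3.1
tcp_pos: [0.4739, -0.0006, 0.1904]
tcp_rot: [[0.278, 0.961, 0.002], [0.961, -0.278, -0.0], [0.0, 0.002, -1.0]]
ft_force: [0.9, 1.0, 0.2]
gripper_width: 0.0609
```

Request:
servo_tool(
  steps=[
    [0, 0, 0, 0],
    [0, 0, 0, 0],
    [0, 0, 0, 0],
    [0, 0, 0, 0],
    [0, 0, 0, 0],
  ],
  fingers=1,
  newtons=9,
)

```text
time_s: 3.6
tcp_pos: [0.4731, -0.0006, 0.1889]
tcp_rot: [[0.278, 0.961, 0.001], [0.961, -0.278, -0.0], [-0.0, 0.001, -1.0]]
ft_force: [4.7, -0.9, 0.8]
gripper_width: 0.0286
```

```bash
python3 -c "
from h import *
plan(K,-16.2)"
```

```text
t 3.6 pos [ 0.4731 -0.0006  0.1889] z [ 0.001 -0.    -1.   ] yaw -16.14 q [ 0.72  0.01 -0.77  1.92  0.    1.21 -0.33] F [ 4.7 -0.9  0.8] w 0.0286
shift [-0.0025  0.0026  0.0029] m 0.001
turn 0.002
```

Request:
servo_tool(
  steps=[
    [-0.01, 0.003, -0.016, 0],
    [-0.022, 0.003, -0.031, 0],
    [-0.036, 0.003, -0.045, 0],
    [-0.05, 0.003, -0.058, 0],
    [-0.066, 0.003, -0.07, 0],
  ],
)

```text
time_s: 4.1
tcp_pos: [0.4681, -0.0201, 0.2101]
tcp_rot: [[0.278, 0.961, 0.0], [0.961, -0.278, -0.0], [0.0, 0.0, -1.0]]
ft_force: [1.7, 1.0, -3.8]
gripper_width: 0.0279
```

```bash
python3 -c "
from h import *
plan(K-.0197*U+[0,0,.0219],-16.2)"
```

```text
t 4.1 pos [ 0.4681 -0.0201  0.2101] z [ 0. -0. -1.] yaw -16.14 q [ 0.75 -0.03 -0.74  1.9  -0.02  1.26 -0.27] F [ 1.7  1.  -3.8] w 0.0279
shift [-0.0009  0.0002  0.0007] m 0.0
turn 0.002
```

Forces are small (3–4 N), so the lid is lifting. I'll continue the arc.

Request:
servo_tool(
  steps=[
    [-0.016, 0, -0.01, 0],
    [-0.034, 0, -0.019, 0],
    [-0.052, 0, -0.026, 0],
    [-0.07, 0, -0.032, 0],
    [-0.089, 0, -0.035, 0],
  ],
)

```text
time_s: 4.6
tcp_pos: [0.4606, -0.046, 0.2205]
tcp_rot: [[0.278, 0.961, 0.0], [0.961, -0.278, -0.0], [-0.0, 0.0, -1.0]]
ft_force: [0.6, -0.3, -0.9]
gripper_width: 0.0283
```

Request:
servo_tool(
  steps=[
    [-0.019, 0, -0.002, 0],
    [-0.038, 0, -0.003, 0],
    [-0.058, 0, -0.002, 0],
    [-0.077, 0, 0.001, 0],
    [-0.096, 0, 0.005, 0],
  ],
)

```text
time_s: 5.1
tcp_pos: [0.4525, -0.0739, 0.2185]
tcp_rot: [[0.278, 0.961, -0.0], [0.961, -0.278, -0.0], [-0.0, -0.0, -1.0]]
ft_force: [1.7, -0.6, -3.2]
gripper_width: 0.0282
```

Request:
servo_tool(
  steps=[
    [-0.018, 0, 0.006, 0],
    [-0.036, 0, 0.014, 0],
    [-0.053, 0, 0.023, 0],
    [-0.069, 0, 0.033, 0],
    [-0.08, 0, 0.042, 0],
  ],
)

```text
time_s: 5.6
tcp_pos: [0.4459, -0.0965, 0.2057]
tcp_rot: [[0.278, 0.961, -0.0], [0.961, -0.278, 0.0], [0.0, -0.0, -1.0]]
ft_force: [1.2, -1.4, -2.5]
gripper_width: 0.0279
```

```bash
python3 -c "
from h import *
plan(PIN-.0425*U+[0,0,.051],-16.2)"
```

```text
t 5.6 pos [ 0.4459 -0.0965  0.2057] z [-0.  0. -1.] yaw -16.15 q [ 0.83 -0.06 -0.64  1.94 -0.04  1.25 -0.09] F [ 1.2 -1.4 -2.5] w 0.0279
shift [ 0.0038 -0.0003  0.0056] m 0.002
turn 0.002
```

Request:
servo_tool(
  steps=[
    [0, 0, 0, 0],
    [0, 0, 0, 0],
    [0, 0, 0, 0],
  ],
  fingers=0.3,
)

```text
time_s: 5.9
tcp_pos: [0.4462, -0.0958, 0.2064]
tcp_rot: [[0.277, 0.961, 0.0], [0.961, -0.277, 0.0], [0.0, 0.0, -1.0]]
ft_force: [0.2, -0.6, -0.1]
gripper_width: 0.0448
```

Request:
servo_tool(
  steps=[
    [0, 0, -0.1, 0],
    [0, 0, -0.2, 0],
    [0, 0, -0.28, 0],
    [0, 0, -0.28, 0],
  ],
)

```text
time_s: 6.3
tcp_pos: [0.4481, -0.0961, 0.2939]
tcp_rot: [[0.277, 0.961, 0.006], [0.961, -0.277, -0.002], [-0.001, 0.007, -1.0]]
ft_force: [-0.4, -0.3, -0.1]
gripper_width: 0.0605
```

```bash
python3 -c "
from h import *
plan([.4865,.2645,.28],10)"
```

```text
t 6.3 pos [ 0.4481 -0.0961  0.2939] z [ 0.006 -0.002 -1.   ] yaw -16.1 q [ 0.84 -0.11 -0.62  1.8  -0.07  1.42 -0.06] F [-0.4 -0.3 -0.1] w 0.0605
shift [ 1.1904 -0.2105  0.044 ] m 0.363
turn -0.87
```

Request:
servo_tool(
  steps=[
    [0.7, -0.12, 0.02, -0.87],
    [0.7, -0.12, 0.02, -0.87],
    [0.7, -0.12, 0.02, -0.87],
    [0.7, -0.12, 0.02, -0.87],
    [0.7, -0.12, 0.02, -0.87],
  ],
)

```text
time_s: 6.8
tcp_pos: [0.4687, 0.1226, 0.2839]
tcp_rot: [[-0.183, 0.983, -0.0], [0.983, 0.183, 0.002], [0.002, 0.0, -1.0]]
ft_force: [0.5, -1.0, -0.1]
gripper_width: 0.0606
```

```bash
python3 -c "
from h import *
plan([.4865,.2645,.28],10)"
```

```text
t 6.8 pos [0.4687 0.1226 0.2839] z [-0.     0.002 -1.   ] yaw 10.52 q [ 0.61 -0.03 -0.89  1.76 -0.03  1.41 -0.09] F [ 0.5 -1.  -0.1] w 0.0606
shift [0.4542 0.1448 0.0143] m 0.143
turn 0.017
```

Request:
servo_tool(
  steps=[
    [0.454, 0.145, 0.014, 0.017],
    [0.454, 0.145, 0.014, 0.017],
    [0.454, 0.145, 0.014, 0.017],
    [0.454, 0.145, 0.014, 0.017],
    [0.454, 0.145, 0.014, 0.017],
  ],
)

```text
time_s: 7.3
tcp_pos: [0.4881, 0.2585, 0.2789]
tcp_rot: [[-0.168, 0.986, -0.002], [0.986, 0.168, 0.0], [0.001, -0.002, -1.0]]
ft_force: [0.3, 0.4, 0.3]
gripper_width: 0.0611
```

Request:
servo_tool(
  steps=[
    [0, 0, 0.2, 0],
    [0, 0, 0.4, 0],
    [0, 0, 0.4, 0],
    [0, 0, 0.4, 0],
  ],
)

```text
time_s: 7.7
tcp_pos: [0.4875, 0.2535, 0.1565]
tcp_rot: [[-0.162, 0.987, -0.006], [0.987, 0.162, -0.004], [-0.003, -0.006, -1.0]]
ft_force: [0.1, -0.4, 1.1]
gripper_width: 0.061
```

```bash
python3 -c "
from h import *
plan([.4865,.2645,.068],10)
s=env.camera('scene');t=env.camera('top')
im=np.hstack([cv2.resize(c['color'][y:y+80,x:x+65,::-1],None,fx=6,fy=6,interpolation=cv2.INTER_CUBIC) for c,x,y in((s,300,215),(t,340,195))])
cv2.imwrite('pics/m3.png',im)"
```

```text
t 7.7 pos [0.4875 0.2535 0.1565] z [-0.006 -0.004 -1.   ] yaw 9.3 q [ 0.32  0.31 -0.99  1.78  0.28  1.21 -0.58] F [ 0.1 -0.4  1.1] w 0.061
shift [0.0377 0.0044 0.2948] m 0.089
turn -0.023
```

View pics/m3.png

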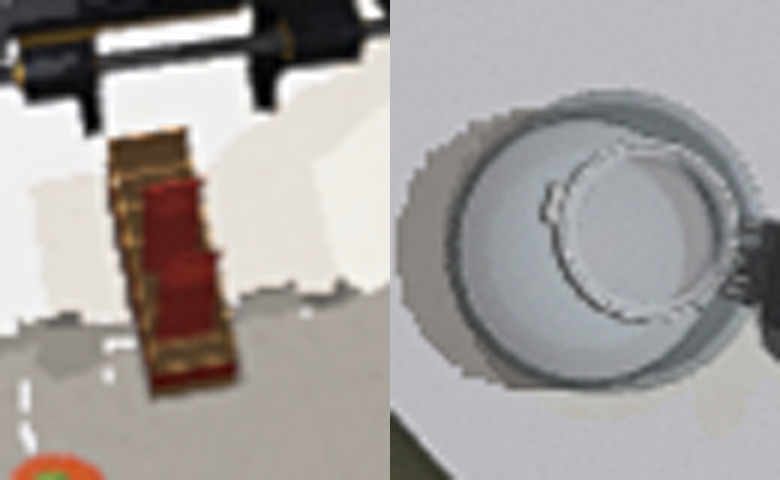

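The lid is open and staying open: its rim circle is centred at about (383,233) in the top view. The fingertips straddle the carton line at about (315,237) and (344,232) in the scene view.

```bash
python3 -c "
from h import *
plan([.4865,.2645,.10],10)
s=env.camera('scene');t=env.camera('top')
print('rim',onz(t,383,233.3,.150),'tip mid',onz(s,329.7,234.5,.137))
for p in((300+145/6,215+183/6),(300+203/6,215+178/6),(300+155/6,215+255/6),(300+218/6,215+249/6)): print('bar top corner',onz(s,*p,.091))
"
```

```text
t 7.8 pos [0.4898 0.256  0.1606] z [ 0.001 -0.001 -1.   ] yaw 9.34 q [ 0.32  0.31 -0.99  1.77  0.28  1.21 -0.58] F [ 0.6  1.  -0.3] w 0.0608
shift [ 0.0298 -0.0066  0.2021] m 0.061
turn -0.022
rim [ 0.46925788 -0.01294229  0.15      ] tip mid [0.4858247  0.26008274 0.137     ]
bar top corner [0.4987142  0.26466702 0.091     ]
bar top corner [0.47453344 0.26193044 0.091     ]
bar top corner [0.4943947  0.29819818 0.091     ]
bar top corner [0.46864165 0.29506515 0.091     ]
```

Request:
servo_tool(
  steps=[
    [0.025, -0.007, 0.08, -0.02],
    [0.025, -0.007, 0.16, -0.02],
    [0.025, -0.007, 0.24, -0.02],
    [0.025, -0.007, 0.308, -0.02],
    [0.025, -0.007, 0.308, -0.02],
  ],
)

```text
time_s: 8.4
tcp_pos: [0.4854, 0.2633, 0.0667]
tcp_rot: [[-0.174, 0.985, -0.002], [0.985, 0.174, -0.001], [-0.001, -0.002, -1.0]]
ft_force: [-0.8, -0.0, -0.6]
gripper_width: 0.0608
```

```bash
python3 -c "
from h import *
plan([.4865,.263,.068],10)
"
```

```text
t 8.4 pos [0.4854 0.2633 0.0667] z [-0.002 -0.001 -1.   ] yaw 10.02 q [ 0.24  0.43 -0.93  1.86  0.39  1.05 -0.67] F [-0.8 -0.  -0.6] w 0.0608
shift [-0.0017  0.0034 -0.0045] m 0.002
turn 0.001
```

Request:
servo_tool(
  steps=[
    [0, 0.002, -0.003, 0],
    [0, 0.002, -0.003, 0],
    [0, 0.002, -0.003, 0],
    [0, 0.002, -0.003, 0],
    [0, 0.002, -0.003, 0],
  ],
  fingers=1,
  newtons=12,
)

```text
time_s: 8.9
tcp_pos: [0.4867, 0.2644, 0.0689]
tcp_rot: [[-0.174, 0.985, 0.001], [0.985, 0.174, 0.0], [-0.0, 0.001, -1.0]]
ft_force: [-0.1, -0.3, -0.0]
gripper_width: 0.0288
```

Request:
servo_tool(
  steps=[
    [0, 0, -0.1, 0],
    [0, 0, -0.2, 0],
    [0, 0, -0.3, 0],
    [0, 0, -0.4, 0],
    [0, 0, -0.5, 0],
  ],
)

```text
time_s: 9.4
tcp_pos: [0.4862, 0.2644, 0.2196]
tcp_rot: [[-0.175, 0.985, 0.0], [0.985, 0.175, -0.0], [-0.0, -0.0, -1.0]]
ft_force: [1.2, 0.1, -0.8]
gripper_width: 0.0241
```

Request:
servo_tool(
  steps=[
    [0, 0, -0.12, 0],
    [0, 0, -0.15, 0],
    [0, 0, -0.15, 0],
  ],
)

```text
time_s: 9.7
tcp_pos: [0.487, 0.2649, 0.2648]
tcp_rot: [[-0.175, 0.985, 0.003], [0.985, 0.175, 0.001], [0.0, 0.003, -1.0]]
ft_force: [0.4, -0.5, -0.2]
gripper_width: 0.024
```

```bash
python3 -c "
from h import *
plan([.4697,-.013,.26],-16.2)
"
```

```text
t 9.7 pos [0.487  0.2649 0.2648] z [ 0.003  0.001 -1.   ] yaw 10.05 q [ 0.36  0.23 -1.04  1.63  0.2   1.39 -0.52] F [ 0.4 -0.5 -0.2] w 0.024
shift [-0.9021 -0.2186  0.0153] m 0.279
turn 0.875
```

Request:
servo_tool(
  steps=[
    [-0.1, -0.03, 0, 0.2],
    [-0.25, -0.06, 0, 0.4],
    [-0.4, -0.1, 0, 0.6],
    [-0.55, -0.13, 0, 0.87],
    [-0.65, -0.16, 0, 0.87],
  ],
)

```text
time_s: 10.2
tcp_pos: [0.4721, 0.0597, 0.2615]
tcp_rot: [[0.283, 0.959, -0.003], [0.959, -0.283, -0.001], [-0.002, -0.002, -1.0]]
ft_force: [0.8, -0.4, -0.6]
gripper_width: 0.024
```

Request:
servo_tool(
  steps=[
    [0, 0, 0, 0],
    [0, 0, 0, 0],
  ],
)

```text
time_s: 10.4
tcp_pos: [0.4724, 0.0633, 0.262]
tcp_rot: [[0.278, 0.96, -0.002], [0.96, -0.278, 0.0], [-0.0, -0.002, -1.0]]
ft_force: [0.2, 1.3, -1.2]
gripper_width: 0.0239
```

```bash
python3 -c "
from h import *
plan([.4697,-.013,.26],-16.2)
s=env.camera('scene')
save(s,'m4.png',(285,110,365,170))"
```

```text
t 10.4 pos [0.4724 0.0633 0.262 ] z [-0.002  0.    -1.   ] yaw -16.17 q [ 0.7  -0.04 -0.85  1.81 -0.03  1.37 -0.43] F [ 0.2  1.3 -1.2] w 0.0239
shift [-0.2467  0.0621  0.0065] m 0.076
turn 0.001
```

View pics/m4.png

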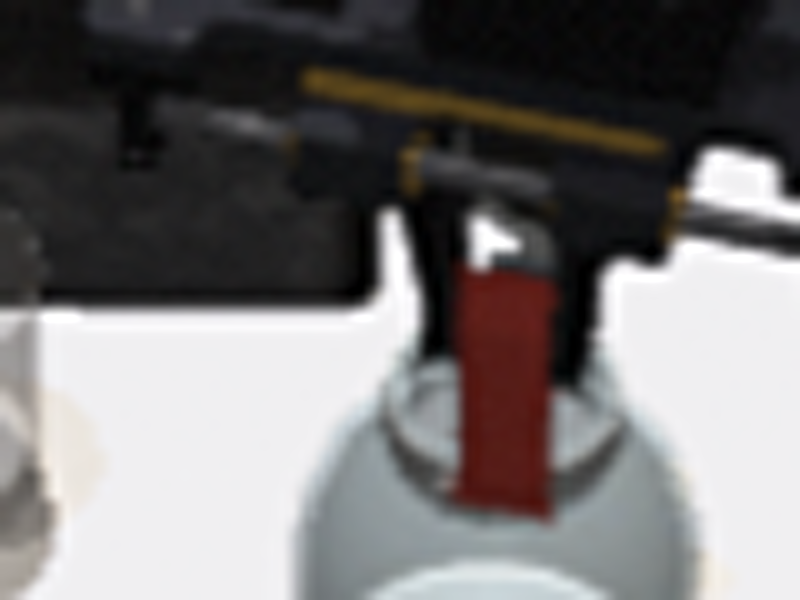

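The bar hangs vertically between the fingertips with about 50 mm showing below them (rows 270–510 of the crop). I'll move over the mouth.

Request:
servo_tool(
  steps=[
    [-0.07, 0.02, 0, 0],
    [-0.14, 0.04, 0, 0],
    [-0.2, 0.05, 0, 0],
    [-0.245, 0.062, 0.005, 0],
    [-0.245, 0.062, 0.005, 0],
  ],
)

```text
time_s: 10.95
tcp_pos: [0.4706, -0.0126, 0.2611]
tcp_rot: [[0.278, 0.961, -0.001], [0.961, -0.278, 0.0], [-0.0, -0.001, -1.0]]
ft_force: [-0.7, -0.1, -1.2]
gripper_width: 0.0241
```

Request:
servo_tool(
  steps=[
    [0, 0, 0, 0],
    [0, 0, 0, 0],
  ],
)

```text
time_s: 11.15
tcp_pos: [0.4709, -0.0101, 0.2619]
tcp_rot: [[0.274, 0.962, -0.0], [0.962, -0.274, 0.0], [0.0, -0.0, -1.0]]
ft_force: [-1.0, 0.3, 0.1]
gripper_width: 0.0239
```

```bash
python3 -c "
from h import *
plan([.4699,-.0125,.178],-16.2)"
```

```text
t 11.15 pos [ 0.4709 -0.0101  0.2619] z [-0.  0. -1.] yaw -15.91 q [ 0.77 -0.06 -0.76  1.82 -0.04  1.36 -0.26] F [-1.   0.3  0.1] w 0.0239
shift [-0.0087 -0.001   0.2796] m 0.084
turn 0.01
```

Request:
servo_tool(
  steps=[
    [-0.008, -0.001, 0.04, 0.01],
    [-0.008, -0.001, 0.09, 0.01],
    [-0.008, -0.001, 0.14, 0.01],
    [-0.008, -0.001, 0.19, 0.01],
    [-0.008, -0.001, 0.24, 0.01],
  ],
)

```text
time_s: 11.65
tcp_pos: [0.4694, -0.0135, 0.1885]
tcp_rot: [[0.281, 0.96, -0.001], [0.96, -0.281, -0.0], [-0.0, -0.001, -1.0]]
ft_force: [-0.4, 0.4, 0.1]
gripper_width: 0.0237
```

Request:
servo_tool(
  steps=[
    [0, 0, 0.03, 0],
    [0, 0, 0.04, 0],
    [0, 0, 0.04, 0],
    [0, 0, 0.04, 0],
  ],
)

```text
time_s: 12.05
tcp_pos: [0.4702, -0.0139, 0.1784]
tcp_rot: [[0.281, 0.96, 0.001], [0.96, -0.281, -0.0], [0.0, 0.001, -1.0]]
ft_force: [-0.5, 0.4, 0.0]
gripper_width: 0.0238
```

```bash
python3 -c "
from h import *
plan([.4699,-.0125,.178],-16.2)"
```

```text
t 12.05 pos [ 0.4702 -0.0139  0.1784] z [ 0.001 -0.    -1.   ] yaw -16.34 q [ 0.76  0.01 -0.78  1.94  0.01  1.19 -0.31] F [-0.5  0.4  0. ] w 0.0238
shift [ 0.0042 -0.0024  0.0014] m 0.002
turn -0.005
```

No contact force. I'll release, rise and head back for the second bar.

Request:
servo_tool(
  steps=[
    [0, 0, 0, 0],
    [0, 0, 0, 0],
    [0, 0, 0, 0],
    [0, 0, 0, 0],
    [0, 0, 0, 0],
  ],
  fingers=0.3,
)

```text
time_s: 12.55
tcp_pos: [0.4699, -0.014, 0.178]
tcp_rot: [[0.281, 0.96, 0.0], [0.96, -0.281, -0.0], [-0.0, 0.0, -1.0]]
ft_force: [0.0, -0.2, -0.0]
gripper_width: 0.0553
```

Request:
servo_tool(
  steps=[
    [0, 0, -0.1, 0],
    [0, 0, -0.2, 0],
    [0, 0, -0.28, 0],
    [0, 0, -0.28, 0],
  ],
)

```text
time_s: 12.95
tcp_pos: [0.4718, -0.0139, 0.2653]
tcp_rot: [[0.281, 0.96, 0.006], [0.96, -0.281, -0.002], [0.0, 0.006, -1.0]]
ft_force: [-0.4, 0.9, 1.3]
gripper_width: 0.0608
```

Request:
servo_tool(
  steps=[
    [0.15, 0, 0, -0.2],
    [0.3, 0, 0, -0.4],
    [0.45, 0, 0, -0.6],
    [0.6, 0, 0, -0.8],
    [0.7, 0, 0, -0.88],
  ],
)

```text
time_s: 13.45
tcp_pos: [0.5286, 0.1909, 0.2612]
tcp_rot: [[-0.18, 0.984, -0.001], [0.984, 0.18, 0.002], [0.002, -0.0, -1.0]]
ft_force: [-0.5, -0.1, 0.2]
gripper_width: 0.0611
```

```bash
python3 -c "
from h import *
plan([.481,.2967,.20],10)
s=env.camera('scene');t=env.camera('top')
im=np.hstack([cv2.resize(c['color'][y:y+80,x:x+65,::-1],None,fx=6,fy=6,interpolation=cv2.INTER_CUBIC) for c,x,y in((s,300,120),(t,345,195))])
cv2.imwrite('pics/m5.png',im)"
```

```text
t 13.45 pos [0.5286 0.1909 0.2612] z [-0.001  0.002 -1.   ] yaw 10.39 q [ 0.46  0.24 -0.98  1.62  0.2   1.39 -0.37] F [-0.5 -0.1  0.2] w 0.0611
shift [ 0.3752 -0.0924  0.2047] m 0.131
turn 0.013
```

View pics/m5.png

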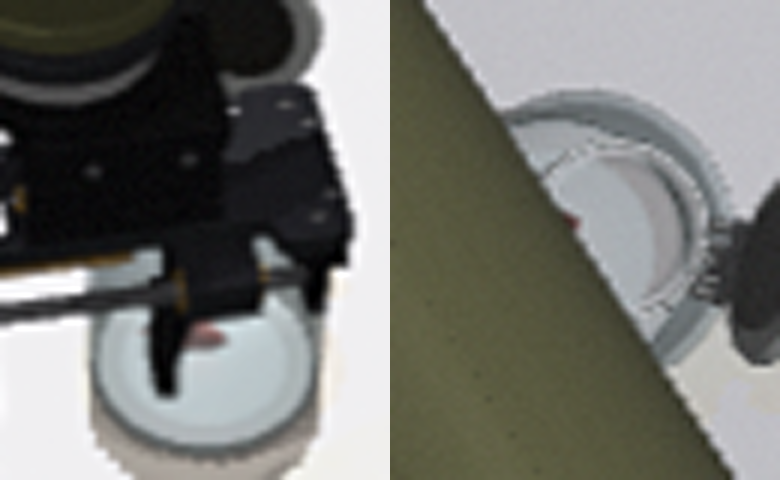

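The first bar is a red patch inside the jar at scene (334,176), and the lid is still open. Next is bar_a.

Request:
servo_tool(
  steps=[
    [0.15, -0.04, 0, 0.01],
    [0.3, -0.08, 0, 0.01],
    [0.38, -0.092, 0.05, 0.01],
    [0.38, -0.092, 0.15, 0.01],
    [0.38, -0.092, 0.2, 0.01],
  ],
)

```text
time_s: 14.05
tcp_pos: [0.4806, 0.2937, 0.1993]
tcp_rot: [[-0.17, 0.985, -0.003], [0.985, 0.17, -0.003], [-0.002, -0.003, -1.0]]
ft_force: [-0.5, -1.0, -0.3]
gripper_width: 0.0611
```

Request:
servo_tool(
  steps=[
    [0, 0, 0, 0],
    [0, 0, 0, 0],
  ],
)

```text
time_s: 14.25
tcp_pos: [0.4826, 0.2936, 0.202]
tcp_rot: [[-0.167, 0.986, -0.0], [0.986, 0.167, -0.001], [-0.001, -0.0, -1.0]]
ft_force: [-0.2, -0.4, 0.6]
gripper_width: 0.061
```

```bash
python3 -c "
from h import *
plan([.481,.2967,.068],10)"
```

```text
t 14.25 pos [0.4826 0.2936 0.202 ] z [-0.    -0.001 -1.   ] yaw 9.61 q [ 0.27  0.31 -1.01  1.69  0.27  1.29 -0.63] F [-0.2 -0.4  0.6] w 0.061
shift [ 0.0113 -0.0033  0.4466] m 0.134
turn -0.013
```

Request:
servo_tool(
  steps=[
    [0.011, -0.004, 0.09, -0.013],
    [0.011, -0.004, 0.18, -0.013],
    [0.011, -0.004, 0.27, -0.013],
    [0.011, -0.004, 0.35, -0.013],
    [0.011, -0.004, 0.4, -0.013],
  ],
)

```text
time_s: 14.75
tcp_pos: [0.4809, 0.297, 0.0813]
tcp_rot: [[-0.174, 0.985, 0.0], [0.985, 0.174, -0.0], [-0.0, -0.0, -1.0]]
ft_force: [-0.9, -0.1, -0.7]
gripper_width: 0.0609
```

Request:
servo_tool(
  steps=[
    [0, 0, 0.04, 0],
    [0, 0, 0.045, 0],
    [0, 0, 0.045, 0],
  ],
)

```text
time_s: 15.05
tcp_pos: [0.4807, 0.2982, 0.0691]
tcp_rot: [[-0.176, 0.984, 0.001], [0.984, 0.176, 0.0], [0.0, 0.001, -1.0]]
ft_force: [-0.2, 0.6, -0.0]
gripper_width: 0.0607
```

```bash
python3 -c "
from h import *
plan([.481,.2967,.068],10)"
```

```text
t 15.05 pos [0.4807 0.2982 0.0691] z [ 0.001  0.    -1.   ] yaw 10.13 q [ 0.17  0.45 -0.93  1.83  0.41  1.07 -0.74] F [-0.2  0.6 -0. ] w 0.0607
shift [-0.0053  0.0002  0.0035] m 0.002
turn 0.004
```

Request:
servo_tool(
  steps=[
    [-0.003, 0, 0.002, 0],
    [-0.003, 0, 0.002, 0],
    [-0.003, 0, 0.002, 0],
    [-0.003, 0, 0.002, 0],
    [-0.003, 0, 0.002, 0],
  ],
  fingers=1,
)

```text
time_s: 15.55
tcp_pos: [0.4803, 0.2971, 0.068]
tcp_rot: [[-0.176, 0.984, 0.0], [0.984, 0.176, -0.0], [-0.0, 0.0, -1.0]]
ft_force: [-0.3, 0.3, 0.4]
gripper_width: 0.0291
```

Request:
servo_tool(
  steps=[
    [0, 0, 0, 0],
    [0, 0, 0, 0],
  ],
)

```text
time_s: 15.75
tcp_pos: [0.4803, 0.2971, 0.0678]
tcp_rot: [[-0.176, 0.984, 0.0], [0.984, 0.176, -0.0], [-0.0, 0.0, -1.0]]
ft_force: [0.3, -0.1, 0.5]
gripper_width: 0.0236
```

Request:
servo_tool(
  steps=[
    [0, 0, -0.1, 0],
    [0, 0, -0.2, 0],
    [0, 0, -0.3, 0],
    [0, 0, -0.4, 0],
    [0, 0, -0.5, 0],
  ],
)

```text
time_s: 16.25
tcp_pos: [0.48, 0.297, 0.2189]
tcp_rot: [[-0.176, 0.984, -0.0], [0.984, 0.176, -0.0], [-0.0, -0.0, -1.0]]
ft_force: [1.0, -0.5, -0.1]
gripper_width: 0.0239
```

Request:
servo_tool(
  steps=[
    [0, 0, -0.12, 0],
    [0, 0, -0.15, 0],
    [0, 0, -0.15, 0],
  ],
)

```text
time_s: 16.55
tcp_pos: [0.4808, 0.2977, 0.2641]
tcp_rot: [[-0.176, 0.984, 0.003], [0.984, 0.176, 0.001], [0.0, 0.003, -1.0]]
ft_force: [-0.1, 0.0, -0.1]
gripper_width: 0.0241
```

```bash
python3 -c "
from h import *
plan([.4697,-.013,.26],-16.2)"
```

```text
t 16.55 pos [0.4808 0.2977 0.2641] z [ 0.003  0.001 -1.   ] yaw 10.14 q [ 0.28  0.26 -1.04  1.61  0.23  1.4  -0.6 ] F [-0.1  0.  -0.1] w 0.0241
shift [-1.0129 -0.2189  0.0128] m 0.311
turn 0.878
```

Request:
servo_tool(
  steps=[
    [-0.12, -0.03, 0, 0.2],
    [-0.28, -0.06, 0, 0.4],
    [-0.44, -0.1, 0, 0.6],
    [-0.6, -0.13, 0, 0.878],
    [-0.76, -0.165, 0, 0.878],
  ],
)

```text
time_s: 17.05
tcp_pos: [0.4704, 0.0615, 0.2611]
tcp_rot: [[0.283, 0.959, -0.002], [0.959, -0.283, -0.0], [-0.001, -0.002, -1.0]]
ft_force: [1.5, -1.2, -0.1]
gripper_width: 0.0241
```

Request:
servo_tool(
  steps=[
    [0, 0, 0, 0],
    [0, 0, 0, 0],
  ],
)

```text
time_s: 17.25
tcp_pos: [0.4709, 0.0624, 0.2612]
tcp_rot: [[0.283, 0.959, -0.003], [0.959, -0.283, 0.0], [-0.001, -0.003, -1.0]]
ft_force: [0.3, 0.4, -0.5]
gripper_width: 0.0237
```

```bash
python3 -c "
from h import *
plan([.4697,-.013,.26],-16.2)"
```

```text
t 17.25 pos [0.4709 0.0624 0.2612] z [-0.003  0.    -1.   ] yaw -16.41 q [ 0.69 -0.05 -0.84  1.81 -0.04  1.36 -0.43] F [ 0.3  0.4 -0.5] w 0.0237
shift [-0.2422  0.0673  0.004 ] m 0.075
turn -0.007
```

Request:
servo_tool(
  steps=[
    [-0.07, 0.02, 0, 0],
    [-0.14, 0.04, 0, 0],
    [-0.2, 0.055, 0, 0],
    [-0.242, 0.067, 0.005, 0],
    [-0.242, 0.067, 0.005, 0],
  ],
)

```text
time_s: 17.75
tcp_pos: [0.4704, -0.0119, 0.2603]
tcp_rot: [[0.28, 0.96, -0.002], [0.96, -0.28, 0.0], [-0.0, -0.002, -1.0]]
ft_force: [-0.1, -0.3, -0.3]
gripper_width: 0.0238
```

Request:
servo_tool(
  steps=[
    [0, 0, 0, 0],
    [0, 0, 0, 0],
  ],
)

```text
time_s: 17.95
tcp_pos: [0.4708, -0.0097, 0.2612]
tcp_rot: [[0.277, 0.961, -0.0], [0.961, -0.277, 0.001], [0.0, -0.0, -1.0]]
ft_force: [-0.8, 0.1, -0.7]
gripper_width: 0.0241
```

```bash
python3 -c "
from h import *
plan([.4699,-.0135,.178],-16.2)
s=env.camera('scene');save(s,'m6.png',(285,110,365,170))"
```

```text
t 17.95 pos [ 0.4708 -0.0097  0.2612] z [-0.     0.001 -1.   ] yaw -16.06 q [ 0.76 -0.06 -0.75  1.82 -0.04  1.36 -0.27] F [-0.8  0.1 -0.7] w 0.0241
shift [-0.0132  0.0006  0.2774] m 0.083
turn 0.005
```

View pics/m6.png

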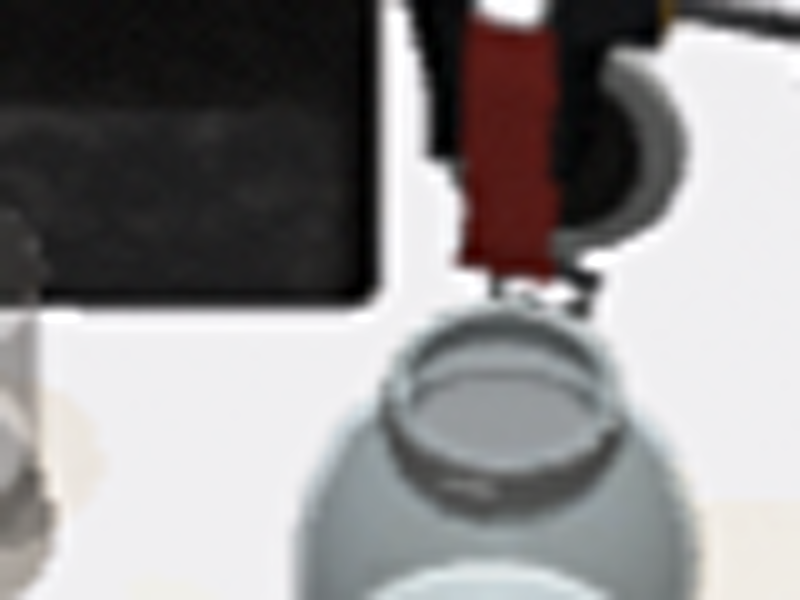

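Bar_a hangs upright over the mouth (rows 20–275 of the crop). The lid is open behind it and the neck is clear.

Request:
servo_tool(
  steps=[
    [-0.012, 0, 0.04, 0],
    [-0.012, 0, 0.09, 0],
    [-0.012, 0, 0.14, 0],
    [-0.012, 0, 0.19, 0],
    [-0.012, 0, 0.24, 0],
  ],
)

```text
time_s: 18.5
tcp_pos: [0.4693, -0.0147, 0.1879]
tcp_rot: [[0.279, 0.96, -0.001], [0.96, -0.279, -0.0], [-0.0, -0.0, -1.0]]
ft_force: [0.5, 0.3, 0.1]
gripper_width: 0.0239
```

Request:
servo_tool(
  steps=[
    [0, 0, 0.03, 0],
    [0, 0, 0.038, 0],
    [0, 0, 0.038, 0],
    [0, 0, 0.038, 0],
  ],
)

```text
time_s: 18.9
tcp_pos: [0.4702, -0.0148, 0.1785]
tcp_rot: [[0.279, 0.96, 0.001], [0.96, -0.279, -0.0], [0.0, 0.001, -1.0]]
ft_force: [0.6, 1.0, -0.7]
gripper_width: 0.024
```

```bash
python3 -c "
from h import *
plan([.4699,-.0135,.178],-16.2)"
```

```text
t 18.9 pos [ 0.4702 -0.0148  0.1785] z [ 0.001 -0.    -1.   ] yaw -16.19 q [ 0.75  0.01 -0.77  1.94  0.01  1.19 -0.31] F [ 0.6  1.  -0.7] w 0.024
shift [ 0.004  -0.002   0.0015] m 0.001
turn 0.0
```

Request:
servo_tool(
  steps=[
    [0, 0, 0, 0],
    [0, 0, 0, 0],
    [0, 0, 0, 0],
    [0, 0, 0, 0],
    [0, 0, 0, 0],
  ],
  fingers=0.3,
)

```text
time_s: 19.4
tcp_pos: [0.4698, -0.0149, 0.178]
tcp_rot: [[0.279, 0.96, 0.0], [0.96, -0.279, -0.0], [-0.0, 0.0, -1.0]]
ft_force: [0.5, -0.1, -0.0]
gripper_width: 0.0556
```

Request:
servo_tool(
  steps=[
    [0, 0, -0.1, 0],
    [0, 0, -0.2, 0],
    [0, 0, -0.3, 0],
    [0, 0, -0.36, 0],
    [0, 0, -0.36, 0],
  ],
)

```text
time_s: 19.9
tcp_pos: [0.4713, -0.0148, 0.2886]
tcp_rot: [[0.279, 0.96, 0.005], [0.96, -0.279, -0.001], [0.0, 0.005, -1.0]]
ft_force: [0.5, 0.7, 1.2]
gripper_width: 0.0607
```

Request:
servo_tool(
  steps=[
    [0.15, 0, 0, 0],
    [0.3, 0, 0, 0],
    [0.4, 0, 0, 0],
    [0.4, 0, 0, 0],
  ],
)

```text
time_s: 20.3
tcp_pos: [0.5027, 0.1059, 0.285]
tcp_rot: [[0.271, 0.963, -0.001], [0.963, -0.271, 0.003], [0.003, -0.002, -1.0]]
ft_force: [-0.3, 0.9, 0.9]
gripper_width: 0.0606
```

```bash
python3 -c "
from h import *
plan([.4458,-.0965,.28],-16.2)
s=env.camera('scene');t=env.camera('top')
im=np.hstack([cv2.resize(c['color'][y:y+80,x:x+65,::-1],None,fx=6,fy=6,interpolation=cv2.INTER_CUBIC) for c,x,y in((s,300,115),(t,355,195))])
cv2.imwrite('pics/m7.png',im)"
```

```text
t 20.3 pos [0.5027 0.1059 0.285 ] z [-0.001  0.003 -1.   ] yaw -15.72 q [ 0.62  0.06 -0.91  1.69  0.05  1.41 -0.56] F [-0.3  0.9  0.9] w 0.0606
shift [-7.007e-01  3.000e-04  1.470e-02] m 0.21
turn 0.016
```

View pics/m7.png

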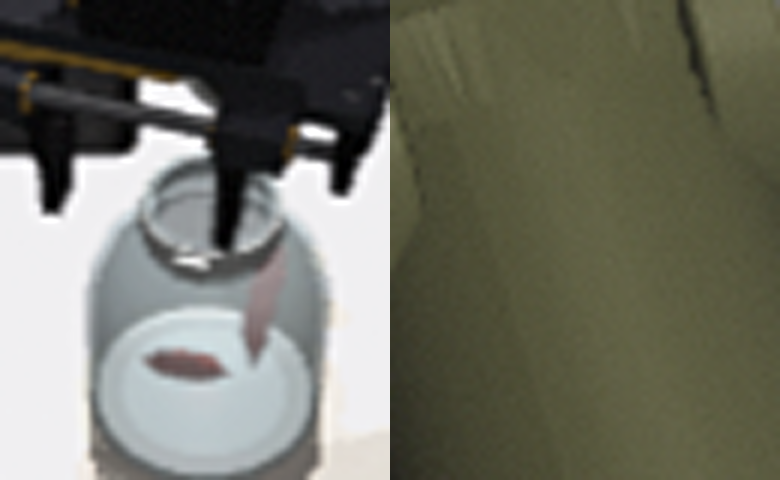

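Both bars are in the jar. One lies at crop (185,362) and the other leans on the wall at (262,310), below the neck. Next I'll return to the grip.

Request:
servo_tool(
  steps=[
    [-0.15, 0, 0, 0],
    [-0.3, 0, 0, 0.015],
    [-0.45, 0, 0, 0.015],
    [-0.6, 0, 0, 0.015],
    [-0.7, 0, 0.01, 0.015],
  ],
)

```text
time_s: 20.9
tcp_pos: [0.4424, -0.1066, 0.2828]
tcp_rot: [[0.293, 0.956, -0.0], [0.956, -0.293, -0.002], [-0.002, 0.0, -1.0]]
ft_force: [-0.0, -0.6, 0.4]
gripper_width: 0.0612
```

Request:
servo_tool(
  steps=[
    [0, 0, 0, 0],
    [0, 0, 0, 0],
    [0, 0, 0, 0],
  ],
)

```text
time_s: 21.2
tcp_pos: [0.4445, -0.1008, 0.2828]
tcp_rot: [[0.286, 0.958, -0.0], [0.958, -0.286, 0.0], [0.0, -0.0, -1.0]]
ft_force: [0.3, 0.4, 0.1]
gripper_width: 0.061
```

```bash
python3 -c "
from h import *
plan([.4458,-.0965,.205],-16.15)"
```

```text
t 21.2 pos [ 0.4445 -0.1008  0.2828] z [-0.  0. -1.] yaw -16.63 q [ 0.87 -0.11 -0.65  1.82 -0.07  1.41 -0.05] F [0.3 0.4 0.1] w 0.061
shift [ 1.510e-02 -1.000e-04  2.595e-01] m 0.078
turn -0.016
```

Request:
servo_tool(
  steps=[
    [0.014, 0, 0.04, -0.016],
    [0.014, 0, 0.1, -0.016],
    [0.014, 0, 0.16, -0.016],
    [0.014, 0, 0.22, -0.016],
    [0.014, 0, 0.255, -0.016],
  ],
)

```text
time_s: 21.7
tcp_pos: [0.4451, -0.0958, 0.2043]
tcp_rot: [[0.276, 0.961, -0.002], [0.961, -0.276, 0.001], [0.0, -0.003, -1.0]]
ft_force: [-0.2, 0.7, 0.6]
gripper_width: 0.0608
```

Request:
servo_tool(
  steps=[
    [0, 0, 0, 0],
    [0, 0, 0, 0],
    [0, 0, 0, 0],
  ],
)

```text
time_s: 22.0
tcp_pos: [0.4465, -0.0972, 0.2073]
tcp_rot: [[0.278, 0.961, 0.001], [0.961, -0.278, -0.001], [-0.0, 0.002, -1.0]]
ft_force: [-0.9, 0.6, 0.1]
gripper_width: 0.0608
```

```bash
python3 -c "
from h import *
plan([.4458,-.0965,.205],-16.15)"
```

```text
t 22.0 pos [ 0.4465 -0.0972  0.2073] z [ 0.001 -0.001 -1.   ] yaw -16.14 q [ 0.86 -0.06 -0.67  1.93 -0.04  1.25 -0.08] F [-0.9  0.6  0.1] w 0.0608
shift [ 0.0014 -0.0029  0.0076] m 0.002
turn 0.0
```

Request:
servo_tool(
  steps=[
    [0, -0.002, 0.006, 0],
    [0, -0.002, 0.006, 0],
    [0, -0.002, 0.006, 0],
    [0, -0.002, 0.006, 0],
    [0, -0.002, 0.006, 0],
  ],
  fingers=1,
  newtons=12,
)

```text
time_s: 22.5
tcp_pos: [0.4453, -0.0971, 0.2047]
tcp_rot: [[0.279, 0.96, 0.0], [0.96, -0.279, -0.0], [-0.0, 0.0, -1.0]]
ft_force: [-0.9, -0.2, -1.1]
gripper_width: 0.0285
```

Request:
servo_tool(
  steps=[
    [0, 0, 0, 0],
    [0, 0, 0, 0],
    [0, 0, 0, 0],
  ],
)

```text
time_s: 22.8
tcp_pos: [0.4455, -0.0972, 0.2047]
tcp_rot: [[0.279, 0.96, 0.001], [0.96, -0.279, -0.0], [-0.0, 0.001, -1.0]]
ft_force: [1.2, -0.6, -0.1]
gripper_width: 0.0278
```

```bash
python3 -c "
from h import *
plan(PIN-.0436*U+[0,0,.050],-16.15)"
```

```text
t 22.8 pos [ 0.4455 -0.0972  0.2047] z [ 0.001 -0.    -1.   ] yaw -16.17 q [ 0.86 -0.06 -0.67  1.94 -0.04  1.25 -0.08] F [ 1.2 -0.6 -0.1] w 0.0278
shift [0.0027 0.0003 0.0058] m 0.002
turn -0.001
```

Request:
servo_tool(
  steps=[
    [0.015, 0, -0.012, 0],
    [0.031, 0, -0.023, 0],
    [0.048, 0, -0.032, 0],
    [0.066, 0, -0.04, 0],
    [0.084, 0, -0.046, 0],
  ],
)

```text
time_s: 23.3
tcp_pos: [0.4526, -0.0724, 0.2187]
tcp_rot: [[0.278, 0.961, 0.001], [0.961, -0.278, -0.0], [-0.0, 0.001, -1.0]]
ft_force: [3.6, -1.2, -3.3]
gripper_width: 0.028
```

Request:
servo_tool(
  steps=[
    [0.019, 0, -0.004, 0],
    [0.038, 0, -0.007, 0],
    [0.057, 0, -0.008, 0],
    [0.077, 0, -0.008, 0],
    [0.096, 0, -0.005, 0],
  ],
)

```text
time_s: 23.8
tcp_pos: [0.4608, -0.0445, 0.2201]
tcp_rot: [[0.278, 0.961, 0.001], [0.961, -0.278, 0.0], [0.0, 0.001, -1.0]]
ft_force: [4.1, -0.9, -0.5]
gripper_width: 0.0277
```

```bash
python3 -c "
from h import *
plan(PIN+.0106*U+[0,0,.0672],-16.15)"
```

```text
t 23.8 pos [ 0.4608 -0.0445  0.2201] z [ 0.001  0.    -1.   ] yaw -16.16 q [ 0.81 -0.05 -0.74  1.9  -0.04  1.28 -0.2 ] F [ 4.1 -0.9 -0.5] w 0.0277
shift [ 0.0003  0.0004 -0.0002] m 0.0
turn -0.0
```

Request:
servo_tool(
  steps=[
    [0.019, 0.002, 0.004, 0],
    [0.037, 0.002, 0.009, 0],
    [0.055, 0.002, 0.016, 0],
    [0.073, 0.002, 0.025, 0],
    [0.089, 0.002, 0.035, 0],
  ],
)

```text
time_s: 24.3
tcp_pos: [0.4684, -0.0189, 0.2091]
tcp_rot: [[0.278, 0.961, -0.0], [0.961, -0.278, 0.0], [0.0, -0.0, -1.0]]
ft_force: [2.3, 1.2, -1.2]
gripper_width: 0.0281
```

Request:
servo_tool(
  steps=[
    [0.016, 0, 0.011, 0],
    [0.027, 0, 0.022, 0],
    [0.038, 0, 0.033, 0],
    [0.048, 0, 0.044, 0],
    [0.055, 0, 0.053, 0],
  ],
)

```text
time_s: 24.8
tcp_pos: [0.4729, -0.0036, 0.1932]
tcp_rot: [[0.278, 0.96, -0.0], [0.96, -0.278, 0.0], [0.0, -0.0, -1.0]]
ft_force: [2.5, 1.4, -1.8]
gripper_width: 0.0277
```

Request:
servo_tool(
  steps=[
    [0.002, 0, 0.003, 0],
    [0.004, 0, 0.006, 0],
    [0.006, 0, 0.009, 0],
    [0.008, 0, 0.012, 0],
    [0.01, 0, 0.015, 0],
  ],
)

```text
time_s: 25.3
tcp_pos: [0.4737, -0.001, 0.189]
tcp_rot: [[0.279, 0.96, -0.0], [0.96, -0.279, -0.0], [-0.0, -0.0, -1.0]]
ft_force: [2.4, 3.4, -0.0]
gripper_width: 0.028
```

```bash
python3 -c "
from h import *
plan(PIN+.057*U+[0,0,.0357],-16.15)"
```

```text
t 25.3 pos [ 0.4737 -0.001   0.189 ] z [-0. -0. -1.] yaw -16.17 q [ 0.75  0.01 -0.8   1.92  0.01  1.22 -0.33] F [ 2.4  3.4 -0. ] w 0.028
shift [ 0.0037 -0.0004  0.001 ] m 0.001
turn -0.001
```

Request:
servo_tool(
  steps=[
    [0.001, 0, 0.003, 0],
    [0.001, 0, 0.005, 0],
    [0.001, 0, 0.006, 0],
    [0.001, 0, 0.006, 0],
  ],
)

```text
time_s: 25.7
tcp_pos: [0.4739, -0.0007, 0.1885]
tcp_rot: [[0.278, 0.96, -0.0], [0.96, -0.278, -0.001], [-0.001, 0.0, -1.0]]
ft_force: [-1.6, 2.2, 8.3]
gripper_width: 0.0277
```

```bash
python3 -c "
from h import *
plan(PIN+.057*U+[0,0,.0357],-16.15)"
```

```text
t 25.7 pos [ 0.4739 -0.0007  0.1885] z [-0.    -0.001 -1.   ] yaw -16.17 q [ 0.75  0.01 -0.8   1.92  0.01  1.21 -0.34] F [-1.6  2.2  8.3] w 0.0277
shift [ 0.0027 -0.0007 -0.0006] m 0.001
turn -0.001
```

The lid is on its seat: it pushes back with about 8 N and travels no further. I'll back off the press, release slowly, rise and move clear.

Request:
servo_tool(
  steps=[
    [0, 0, -0.003, 0],
    [0, 0, -0.005, 0],
  ],
)

```text
time_s: 25.9
tcp_pos: [0.4737, -0.0008, 0.1887]
tcp_rot: [[0.279, 0.96, -0.0], [0.96, -0.279, -0.0], [-0.0, -0.0, -1.0]]
ft_force: [2.2, 2.8, -0.8]
gripper_width: 0.0276
```

Request:
servo_tool(
  steps=[
    [0, 0, 0, 0],
    [0, 0, 0, 0],
    [0, 0, 0, 0],
    [0, 0, 0, 0],
    [0, 0, 0, 0],
  ],
  fingers=0.3,
)

```text
time_s: 26.4
tcp_pos: [0.4737, -0.0009, 0.1886]
tcp_rot: [[0.279, 0.96, -0.0], [0.96, -0.279, -0.0], [-0.0, -0.0, -1.0]]
ft_force: [0.3, -0.6, 0.3]
gripper_width: 0.0576
```

Request:
servo_tool(
  steps=[
    [0, 0, -0.1, 0],
    [0, 0, -0.2, 0],
    [0, 0, -0.3, 0],
    [0, 0, -0.32, 0],
    [0, 0, -0.32, 0],
  ],
)

```text
time_s: 26.9
tcp_pos: [0.4744, -0.0008, 0.2856]
tcp_rot: [[0.279, 0.96, 0.002], [0.96, -0.279, -0.001], [-0.0, 0.002, -1.0]]
ft_force: [0.2, 0.4, -0.7]
gripper_width: 0.0605
```

Request:
servo_tool(
  steps=[
    [-0.15, 0, 0, 0],
    [-0.3, 0, 0, 0],
    [-0.45, 0, 0, 0],
    [-0.6, 0, 0, 0],
    [-0.75, 0, 0, 0],
  ],
)

```text
time_s: 27.4
tcp_pos: [0.4096, -0.2181, 0.2831]
tcp_rot: [[0.278, 0.96, -0.002], [0.96, -0.278, 0.001], [0.0, -0.002, -1.0]]
ft_force: [1.0, 0.1, 1.2]
gripper_width: 0.0612
```

Request:
servo_tool(
  steps=[
    [-0.15, -0.1, 0, 0],
    [-0.3, -0.1, 0, 0],
    [-0.4, -0.1, 0, 0],
    [-0.4, -0.1, 0, 0],
    [-0.4, -0.1, 0, 0],
  ],
)

```text
time_s: 27.9
tcp_pos: [0.3484, -0.3232, 0.283]
tcp_rot: [[0.279, 0.96, -0.002], [0.96, -0.279, 0.003], [0.002, -0.002, -1.0]]
ft_force: [-0.2, 0.7, 0.1]
gripper_width: 0.0607
```

```bash
python3 -c "
from h import *
plan()
s=env.camera('scene');t=env.camera('top')
S=cv2.resize(s['color'][115:325,230:370,::-1],(400,600),interpolation=cv2.INTER_CUBIC)
T=np.vstack([cv2.resize(t['color'][195:275,340:410,::-1],(400,457),interpolation=cv2.INTER_CUBIC)[:400],cv2.resize(t['color'][135:265,180:440,::-1],(400,200))])
cv2.imwrite('pics/m8.png',np.hstack([S,T]))"
```

```text
t 27.9 pos [ 0.3484 -0.3232  0.283 ] z [-0.002  0.003 -1.   ] yaw -16.23 q [ 1.08 -0.06 -0.37  1.79 -0.02  1.41  0.43] F [-0.2  0.7  0.1] w 0.0607
```

View pics/m8.png

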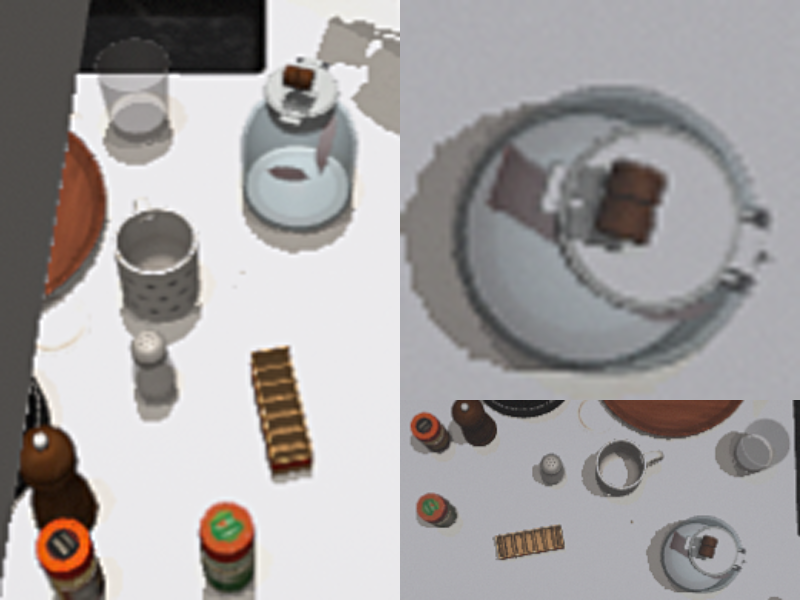

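The picture shows the lid shut, with the knob at about (380,230) in the top view, the same as at the start. Both bars are in the jar, the carton is empty and the bystanders stand where they were. Handing in.

```bash
python3 -c "
from h import *
print(env.sign_off())"
```

```text
the job is handed in; nothing more can be done
None
```

The job is done and handed in at about 28 s of the 72 s allowed.

- **Opening:** I swung the lid open by its grip, and it stayed open on its own.
- **Bars:** I dropped the middle-cell bar through the neck, then the end-cell bar. The gripper never touched the jar during either drop.
- **Closing:** I brought the lid back down by the grip, holding it all the way. It stopped on its seat with about 8 N pushing back, and I eased off before letting go.

**Last checks:** In the last pictures the lid is shut, with its grip at the same pixel as at the start, so the jar has not visibly moved. Both bars are inside, one lying on the floor and one leaning on the wall below the neck. The carton is empty, the other things look unmoved, and the arm was clear with nothing touching it. The forces I read stayed under 10 N, and no check failed or disagreed. The closed lid and the unmoved objects were judged by eye from the pictures, not measured.

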